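# Close the blow-off box and hold the air slide at its mark

## Robot

A 6-joint arm with a two-finger parallel gripper is mounted at the origin on the work surface. World frame = base frame: x ahead of the robot, y to its left, z up, the work surface at z = 0. Lengths are in m, angles in rad, forces in N, time in s.
With the tool pointing down it reaches from about 0.25 to 0.775 m from the base axis. Payload 4 kg.
Tool frame: the origin (TCP) lies between the finger pads; the fingertips stand 11 mm ahead of it and the grasp point (between the pads) lies 8 mm behind it (robot.tip_extent is the z of the fingertips in the tool frame, in m); z points along the fingers, y is the line along which they close (so a half turn about z gives the same grasp; the last joint's range is limited). The gripper opens to 94 mm and grips with 3 to 60 N. Pads are 16 mm wide; open, the fingers measure 119 mm over their backs; the gripper's body (75 mm by 177 mm) begins 78 mm behind the grasp point.
Start: joints at [1.15, 0.087, 1.371, -0, 1.684, -0.103], TCP at [0.172, 0.522, 0.217] pointing down, gripper open.
Joint ranges: [-3.1, 3.1], [-0.76, 2.03], [0.27, 2.55], [-1.08, 4.22], [0.17, 2.65], [-2.57, 2.57]. Speed limits (rad/s): [2.79, 2.79, 3.14, 3.14, 3.14, 3.14].

## Interface

Orientations are given as [roll, pitch, yaw] about the fixed x, y, z axes, in that order (R = Rz(yaw) Ry(pitch) Rx(roll)).
In Python, from bench import robot, imaging gives the robot as it stands.
- The arm moves only by the shell command python3 -m pendant 'ROWS'. ROWS is JSON, a list of rows, each a list of 7 numbers: the shift along the world's x, y, z in cm, then the turn, a rotation vector about the world's x, y, z in degrees, then the opening, from 0 (shut) to 1 (fully open). In form: [[dx, dy, dz, ax, ay, az, jaw], ...]. A call has 1 to 8 rows; each row shifts and turns the commanded pose from where the row before left it; what a row does not reach is not made up. A row lasts 1/10 s, in which the tool goes at most 50 mm and 8.59 degrees, less where a joint would pass 70% of its speed; a pose out of reach is approached as far as the arm can. A call is refused whole if a number of a shift passes 5 or a number of a turn 8.59, either way. A call with a gripper value outside its range is refused whole. The fingers move at their own pace and stop on an object; the grip force is fixed at half the most. Time passes only in rows, so rows that do not move let the fingers close. It gives the time, the measured TCP pose, the force, the opening and the grip force at its end, in the units of the state.
- robot.get_obs(): the state, without advancing time (a new reading comes with each control period).
- imaging.snapshot(name): name is "scene" or "side" or "wrist"; returns the picture (480x640x3 uint8, red, green, blue); there is no depth.
- imaging.camera_params(name): a dict with "camera_matrix" (3x3 intrinsics, pixels), "R" (3x3) and "t" (3): a world point X has camera coordinates R X + t. Camera axes: x right, y down, z forward; pixel columns grow to the right and rows downward; lengths in m; the calibration is good to about 2 mm. A picture is of the moment at which its call begins: read the wrist's pose just before it. camera_params takes no time and is no camera call; for the wrist camera it gives the pose at the moment of the call.
- robot.close_job(): hands the job in; it is judged then, once.
The state is a dict: "time": time; "joint_positions": joint angles; "qvel": joint speeds; "joint_torque": joint torques, N m; "tool_pos": TCP position; "ee_rot": TCP orientation; "wrist_force": force on the tool from outside, world axes, zero at the start; "wrist_torque": the same for the moment, N m; "width": finger opening in m; "finger_force": force on a finger pad.
Only numpy, scipy, OpenCV 4.12 (cv2) and the standard library are available. Lean on these libraries where they do the work, as an engineer would, in place of code of your own. Each camera call takes 0.05 s, during which the arm holds its last target. There are 200 camera calls.

## Task

The corroded nut is loaded in the steel blow-off box: swing the box's hinged lid fully shut first, then take the upright grip of the spring-return air valve slide and pull it out until its small index blade lines up with the pointer on the valve's base. Keep it there: finish while still gripping the slide at the mark, since it springs back if let go. Do not draw the slide while the lid is open, and leave the shim, sleeve and dust cap where they lie.

Things in the scene. Friction and masses are not known exactly. Their poses are not given: they have to be found in the camera images.
- box: Fixed open-topped steel box, 170 (x) x 150 (y) x 75 mm high, walls and floor 5 mm. Origin: centre of its underside on the bench. It stands turned by up to 0.2 rad; the lid hinges on its +x rim.
- lid (a joint): Lid angle in rad: 0 is shut flat on the rim, grows as it opens upward, starts 0.8 to 1.25. It stays where it is left. Shut means fully down on the rim, under 0.05 rad.
- lid_hinge (a point): Middle of the lid's hinge line at the box's +x rim, 75 mm above the bench; the hinge runs along the box's y. Axes turn with the lid. The lid is a flat aluminium plate 170 mm (hinge to free edge) x 150 x 8 mm; shut, it reaches from the hinge to the box's -x, its top 83.5 mm above the bench.
- lid_handle (a point): Grip point of the black knob on the lid's outer face (knob about 30 mm wide, 35 mm tall), on its centre line: 140 mm from the hinge and 43 mm above the hinge when the lid is shut. The bare lid beside the knob can be pushed down, a few newtons suffice.
- nut: Corroded hex nut, 46 mm across flats, 24 mm high, lying in the box. Origin: centre of its underside.
- valve: Fixed air valve unit on a dark base plate 270 x 110 x 12 mm, turned by up to 0.2 rad. Origin: on the bench, under the grip's home place. Its -x is the pull direction. Base from x -110 to +160 mm, y -55 to +55; valve housing (70 wide, top 60 mm high) from x +55 to +157; low guide rails and front stop (top 30 mm) in front of it.
- slide (a joint): Travel of the spring-return slide in m along the valve's -x: 0 home (start), 0.085 end stop. Spring pulls it home with about 4 N at 0, 12 N at 0.065, 14 N at the stop.
- slide_index (a point): Tip of the slide's index blade, a 4 mm wide steel blade sticking out to the valve's +y from under the grip. At home: valve x 0, y +36 mm, 30 mm above the bench. Moves with the slide, level with the grip's middle along x.
- grip (a point): Centre of the upright black grip fixed on the slide: 14 (valve x) x 42 (y) x 56 mm high, from 30 to 86 mm above the bench. The point is 58 mm above the bench, over the valve's origin at home. 48 mm free between grip and housing at home; free above and to both sides.
- mark_tip (a point): Tip of the pointer, a 4 mm wide steel blade pointing to the slide (valve -y) on a 14 x 10 x 20 mm block fixed on the base at valve y +52 mm; tip 30 mm above the bench at valve y +37 mm, x somewhere from -65 to -32 mm. Axes parallel to the valve's. Lined up: slide_index and mark_tip have the same valve x, to 6 mm or better.
- shim: Flat steel bearing shim ring, 68 mm outer, 44 mm inner diameter, 6 mm thick, lying on the bench. Origin: centre of its underside. Leave alone.
- sleeve: Yellow plastic tube standing upright, 40 mm outer diameter, 50 mm tall. Origin: centre of its underside. Leave alone.
- cap: Black round dust cap, 52 mm diameter, 20 mm high, on the bench on the robot's right. Origin: centre of its underside. Leave alone.
There are look-alikes about, which are no part of the job. What is shaped like the nut but purple is not meant.

How it is judged:
By the outcome, as a careful person would: the job done as asked, in the order asked, and still so for the second after the job is handed in, while the arm keeps its last pose, push and grip.
It also fails if it takes over 61 s, if anything falls off the work surface, if the arm or the gripper's body presses on something with over 40 N, if the wrist force passes 120 N, or if a joint passes its speed limit or range.

## Working session

There is one attempt and no reset: what is moved stays moved. The work goes in short steps, Python scripts to look and compute and a shell command to move; the robot and the scene stay as the last step left them, time stands still between calls to the robot, and variables do not carry over. Pictures are saved under pics/ and viewed, at most 10 in all, crops included, and the job is handed in when it is done.

```bash
mkdir -p pics
python3 - <<'E'
from bench import robot, imaging
import cv2
for n in ("scene","side"):
    cv2.imwrite(f"pics/{n}0.png",imaging.snapshot(n)[:,:,::-1])
    p=imaging.camera_params(n);print(n,p)
print(robot.get_obs())
E
```

```text
scene {'camera_matrix': array([[443.33947386,   0.        , 322.15781598],
       [  0.        , 443.33947386, 239.12378162],
       [  0.        ,   0.        ,   1.        ]]), 'R': array([[-0.36112664,  0.93250539, -0.00460963],
       [ 0.55653686,  0.2115556 , -0.80343696],
       [-0.7482341 , -0.29270792, -0.59537198]]), 't': array([ 0.20866699, -0.25180386,  1.55856267])}
side {'camera_matrix': array([[543.21258671,   0.        , 320.03498078],
       [  0.        , 543.21258671, 238.54949939],
       [  0.        ,   0.        ,   1.        ]]), 'R': array([[-0.882453  , -0.47019638,  0.01385886],
       [-0.34709302,  0.63096506, -0.69383682],
       [ 0.3174951 , -0.61708869, -0.71999889]]), 't': array([0.50911791, 0.26863898, 0.98904866])}
{'time': 0.1, 'joint_positions': array([ 1.14985920e+00,  8.78789607e-02,  1.37207947e+00, -1.24235849e-05,
        1.68358091e+00, -1.03104083e-01]), 'qvel': array([ 0.00163912, -0.00086278, -0.00330131, -0.00028486,  0.00044862,
        0.00148662]), 'joint_torque': array([ 2.38788525e-03, -3.41252017e+01, -3.03302014e+01,  7.21449195e-02,
        3.03903152e-02, -8.35968649e-05]), 'tool_pos': array([0.17170122, 0.52202713, 0.21543435]), 'ee_rot': array([-3.13965503e+00, -1.88074443e-04,  2.82375804e+00]), 'wrist_force': array([-0.13996141, -0.27234695, -0.15586725]), 'wrist_torque': array([ 0.00176373,  0.04184888, -0.00459087]), 'finger_force': 0.0, 'width': 0.09353664486951262}
```

View pics/scene0.png

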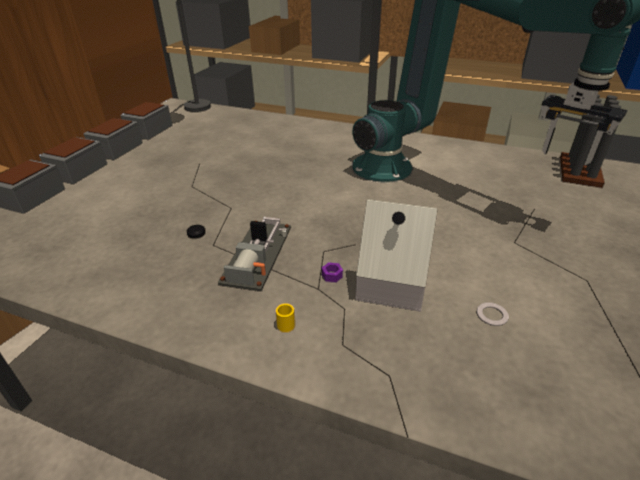

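View pics/side0.png

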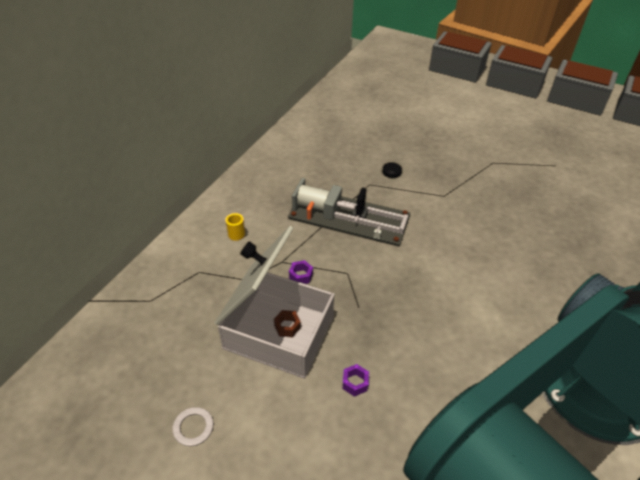

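The scene view shows the box with its open lid (knob at 398,217), the valve at (255,250), the sleeve at (285,317), the cap at (196,231) and the shim at (492,314). In the side view the box is at (280,320) with the brown nut inside at (288,323). The valve is at (350,210), with its pointer block at about (377,232). The purple nuts at (301,271) and (356,380) are decoys.

```bash
cat > h.py <<'E'
import numpy as np, cv2
from bench import robot, imaging
def ray(n,uv,p=None):
    p=p or imaging.camera_params(n)
    d=p["R"].T@np.linalg.solve(p["camera_matrix"],[uv[0],uv[1],1.]); return -p["R"].T@p["t"],d/np.linalg.norm(d)
def plane(n,uv,z,p=None):
    o,d=ray(n,uv,p); return o+d*(z-o[2])/d[2]
def tri(a,ua,b,ub):
    o1,d1=ray(a,ua);o2,d2=ray(b,ub)
    s=np.linalg.lstsq(np.c_[d1,-d2],o2-o1,rcond=None)[0]
    p,q=o1+s[0]*d1,o2+s[1]*d2; return (p+q)/2,np.linalg.norm(p-q)
def proj(n,X,p=None):
    p=p or imaging.camera_params(n); c=p["camera_matrix"]@(p["R"]@np.array(X)+p["t"]); return c[:2]/c[2]
E
python3 - <<'E'
import cv2,numpy as np
a=cv2.imread("pics/side0.png")[160:390,205:425]
cv2.imwrite("pics/side_crop.png",cv2.resize(a,None,fx=2.6,fy=2.6,interpolation=cv2.INTER_CUBIC))
b=cv2.imread("pics/scene0.png")[190:320,210:450]
cv2.imwrite("pics/scene_crop.png",cv2.resize(b,None,fx=3.3,fy=3.3,interpolation=cv2.INTER_CUBIC))
E
```

```text
(no output)
```

View pics/side_crop.png

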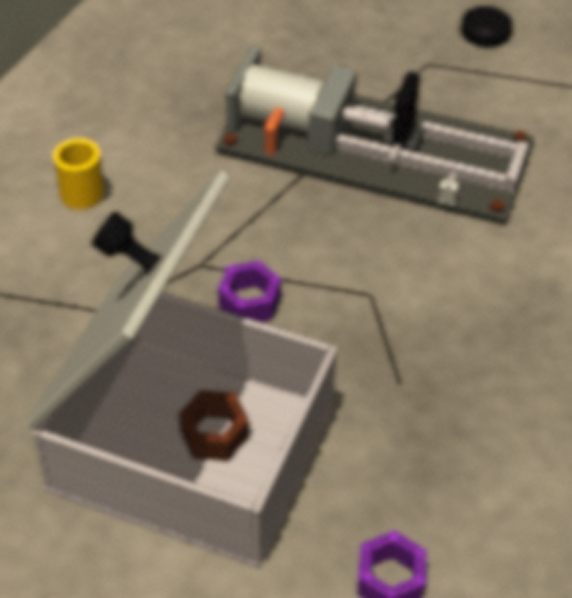

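View pics/scene_crop.png

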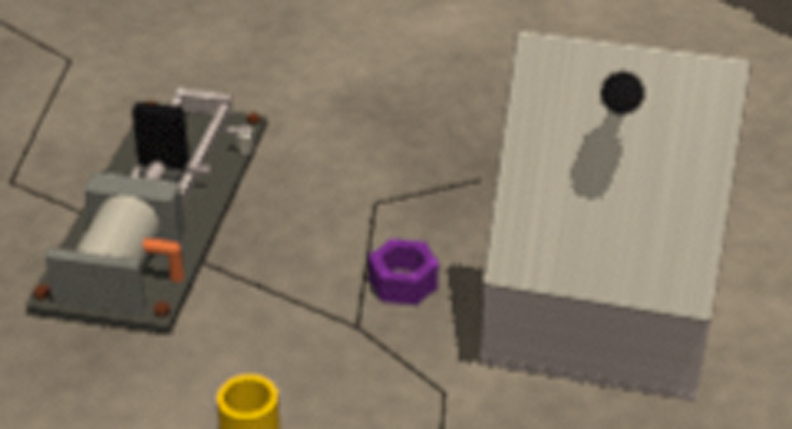

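The crops show the following pixels:
- **Side crop:** box rim corners at (336,348), (262,508) and (38,432), lid free edge (225,175)-(127,333), and knob (112,232). Valve base corners are at (220,152), (508,220) and (535,140), the pointer at about (448,175) and the index blade at about (395,155).
- **Scene crop:** lid corners at (517,32), (748,62), (485,287) and (710,318), knob (623,92), and base corners at (268,120), (170,330) and (28,312).

The nut in the box is brown, so it is the one meant. The purple ones are not.

Run:
```python
from h import *
np.set_printoptions(precision=4,suppress=True)
S=lambda u,v:(205+(u+.5)/2.6-.5,160+(v+.5)/2.6-.5); C=lambda u,v:(210+(u+.5)/3.3-.5,190+(v+.5)/3.3-.5)
r=[plane("side",S(*q),.075) for q in((336,348),(262,508),(38,432))]
print("rim -x-y,-x+y,+x+y",*r, np.linalg.norm(r[0]-r[1]),np.linalg.norm(r[1]-r[2]))
h=[plane("scene",C(*q),.08) for q in((485,287),(710,318))];print("hinge",h)
k,e=tri("side",S(112,232),"scene",C(623,92));print("knob",k,e)
f1=tri("side",S(225,175),"scene",C(517,32));f2=tri("side",S(127,333),"scene",C(748,62));print("free",f1,f2)
b=[plane("side",S(*q),.012) for q in((220,152),(508,220),(535,140))];print("base+x+y,-x+y,-x-y",*b)
c=[plane("scene",C(*q),.012) for q in((170,330),(268,120),(28,312))];print("base+x+y,-x+y,+x-y",*c)
print("mark,index side",plane("side",S(448,175),.03),plane("side",S(395,155),.03))
for n,B in(("side",(b[0],b[1])),("scene",(c[0],c[1]))):
    d=B[0]-B[1]; print(n,np.hypot(*d[:2]),np.arctan2(d[1],d[0]))
```

```text
rim -x-y,-x+y,+x+y [0.497 0.096 0.075] [0.479  0.2396 0.075 ] [0.6449 0.2608 0.075 ] 0.144728199818615 0.16718700623656835
hinge [array([0.6712, 0.1178, 0.08  ]), array([0.6482, 0.2632, 0.08  ])]
knob [0.6197 0.185  0.2199] 0.0005283448177262164
free (array([0.5806, 0.1055, 0.2229]), np.float64(0.00195736021249138)) (array([0.5639, 0.2525, 0.2237]), np.float64(0.00023487054031609087))
base+x+y,-x+y,-x-y [ 0.7101 -0.0973  0.012 ] [ 0.4513 -0.1439  0.012 ] [ 0.4678 -0.2488  0.012 ]
base+x+y,-x+y,+x-y [ 0.7204 -0.0983  0.012 ] [ 0.4571 -0.1414  0.012 ] [ 0.7401 -0.2031  0.012 ]
mark,index side [ 0.5129 -0.1519  0.03  ] [ 0.5639 -0.1522  0.03  ]
side 0.2629236800585461 0.17834021636820568
scene 0.2668075049981944 0.16204854739526367
```

Everything agrees with the given sizes: hinge middle ≈ (0.657, 0.189), box yaw ≈ 0.14, lid ≈ 1.04 rad, and the knob checks to 3 mm. The valve origin is ≈ (0.572, -0.178) with yaw ≈ 0.17, and the mark is at ≈ -0.054. First I go above the outer lid face, to the +y side of the knob, with the jaws shut.

```bash
python3 -m pendant '[[3.9,-2.5,1.5,0,0,3,0],[3.9,-2.5,1.5,0,0,3,0],[3.9,-2.5,1.5,0,0,3,0],[3.9,-2.5,1.5,0,0,3,0],[3.9,-2.5,1.5,0,0,3,0],[3.9,-2.5,1,0,0,3,0],[3.9,-2.5,0,0,0,3,0],[3.9,-2.5,0,0,0,3,0]]'; python3 -m pendant '[[3.5,-2,0,0,0,2,0],[3.5,-2,0,0,0,0,0],[3.5,-2,0,0,0,0,0],[3.1,-2.7,0,0,0,0,0],[0,0,0,0,0,0,0],[0,0,0,0,0,0,0]]'
```

```text
time: 0.9
tool_pos: [0.4853, 0.3212, 0.3016]
ee_rot: [3.141, 0.0, -3.038]
wrist_force: [0.4, 0.9, 0.0]
width: 0.0334
finger_force: 0.0
time: 1.5
tool_pos: [0.6201, 0.2348, 0.3]
ee_rot: [3.141, -0.003, -3.007]
wrist_force: [-0.1, -0.5, 0.2]
width: 0.0005
finger_force: 0.0
```

```bash
python3 -m pendant '[[0,0,-3.5,0,0,0,0],[-1.5,-0.2,-3,0,0,0,0],[-1.5,-0.2,-1.5,0,0,0,0],[-1.5,-0.2,-1,0,0,0,0],[-1.5,-0.2,-1,0,0,0,0],[0,0,0,0,0,0,0]]'; python3 -m pendant '[[-1.5,-0.2,-1.5,0,0,0,0],[-1,-0.15,-1.7,0,0,0,0],[-1,-0.15,-1.7,0,0,0,0],[-0.8,-0.1,-2,0,0,0,0],[0,0,0,0,0,0,0]]'
```

```text
time: 2.1
tool_pos: [0.5567, 0.2286, 0.2007]
ee_rot: [3.141, -0.003, -3.003]
wrist_force: [0.1, 0.2, 0.6]
width: 0.0002
finger_force: 0.0
time: 2.6
tool_pos: [0.5145, 0.2219, 0.1305]
ee_rot: [-3.141, -0.005, -3.004]
wrist_force: [0.4, -0.3, -0.2]
width: 0.0006
finger_force: 0.0
```

```bash
python3 -m pendant '[[-0.5,-0.1,-1.2,0,0,0,0],[-0.2,0,-1,0,0,0,0],[0,0,-0.8,0,0,0,0],[0,0,-0.6,0,0,0,0],[0,0,-0.3,0,0,0,0],[0,0,0,0,0,0,0]]'
python3 - <<'E'
from h import *
cv2.imwrite("pics/side1.png",cv2.resize(imaging.snapshot("side")[150:400,180:440,::-1],None,fx=2.3,fy=2.3))
E
```

```text
time: 3.2
tool_pos: [0.5097, 0.2205, 0.0947]
ee_rot: [3.141, -0.0, -3.006]
wrist_force: [-3.5, -1.0, 5.2]
width: 0.0003
finger_force: 3.0
```

View pics/side1.png

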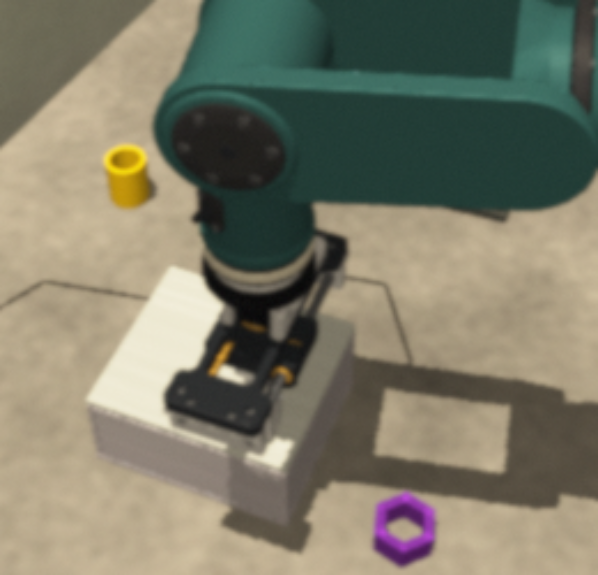

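The lid is shut: the fingertips rest at z = 0.0837, against a shut lid top of 0.0835, and the picture shows it flat on the rim. I now rise, turn and go over the valve.

```bash
python3 -m pendant '[[0,0,5,0,0,0,0],[0,0,5,0,0,0,0],[0,0,5,0,0,-8,0],[0,-3.5,3,0,0,-8,0.5],[0.5,-4.8,0,0,0,-8,0.5],[0.5,-4.8,0,0,0,-8,0.5],[0.5,-4.8,0,0,0,-8,0.5],[0.5,-4.8,0,0,0,-8,0.5]]'; python3 -m pendant '[[0.5,-4.8,0,0,0,-8,0.5],[0.5,-4.8,0,0,0,-8,0.5],[0.5,-4.8,0,0,0,-8,0.5],[0.5,-1,0,0,0,-8,0.5],[0,0,0,0,0,-8,0.5],[0,0,0,0,0,0,0.5],[0,0,0,0,0,0,0.5]]'
python3 - <<'E'
from h import *
im=imaging.snapshot("wrist");np.save("w1.npy",im);cv2.imwrite("pics/w1.png",im[:,:,::-1])
O=np.array([.572,-.178]);c,s=np.cos(.17),np.sin(.17)
for n,v in(("grip top",(0,0,.086)),("index",(0,.036,.03)),("mark-.054",(-.054,.037,.03))):
    print(n,proj("wrist",[O[0]+c*v[0]-s*v[1],O[1]+s*v[0]+c*v[1],v[2]]))
E
```

```text
time: 4.05
tool_pos: [0.53, -0.0085, 0.2735]
ee_rot: [3.141, 0.001, 2.434]
wrist_force: [-0.6, 1.0, 0.5]
width: 0.0371
finger_force: 0.0
time: 4.75
tool_pos: [0.5499, -0.1606, 0.2733]
ee_rot: [-3.141, -0.0, 1.745]
wrist_force: [0.0, -0.1, 0.5]
width: 0.0468
finger_force: 0.0
grip top [334.80045341 241.56661386]
index [332.96914527 197.19111735]
mark-.054 [285.12131869 196.07331942]
```

View pics/w1.png

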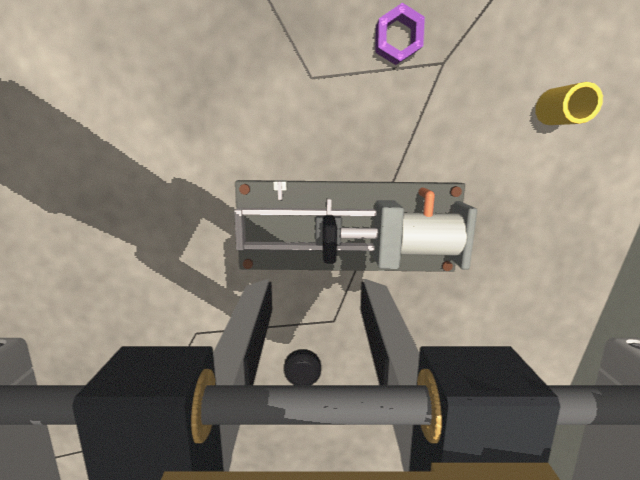

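The wrist view shows the valve nearly square to the tool. The grip is at (330,238), the index blade tip at (329,201), the pointer tip at (280,198), and the base runs from (236,181) to (465,270). One enlarged crop will give exact pixels.

Run:
```python
import cv2,numpy as np
im=np.load("w1.npy")[170:285,225:385,::-1]
cv2.imwrite("pics/w1c.png",cv2.resize(im,None,fx=5,fy=5,interpolation=cv2.INTER_CUBIC))
```

```text
(no output)
```

View pics/w1c.png

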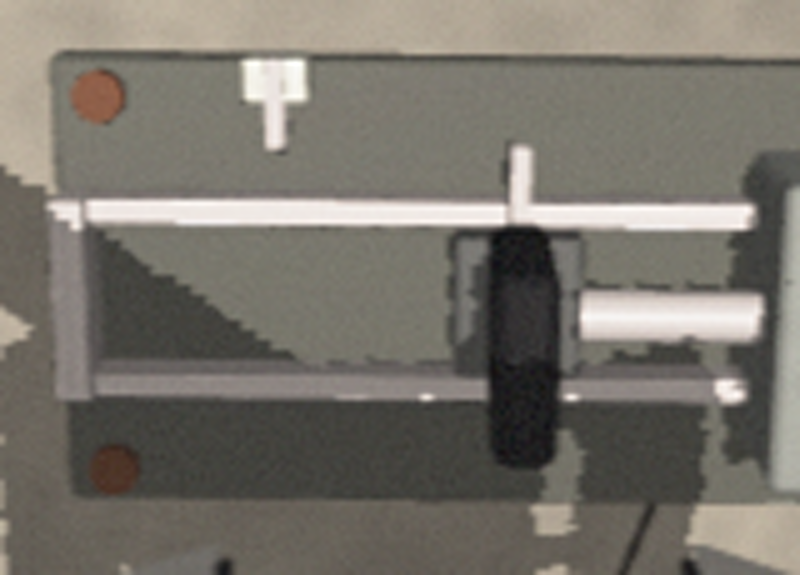

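The crop shows the pointer tip at (276,150), the index tip at (521,147), the rail from (100,212) to (750,217), and the base's top edge from (55,52) to (800,60).

Run:
```python
from h import *
np.set_printoptions(precision=4,suppress=True)
W=lambda u,v:(225+(u+.5)/5-.5,170+(v+.5)/5-.5)
P=lambda q,z:plane("wrist",W(*q),z)[:2]
a,b=P((100,212),.03),P((750,217),.03);y1=np.arctan2(*(b-a)[::-1])
a,b=P((55,52),.012),P((800,60),.012);y2=np.arctan2(*(b-a)[::-1]);yaw=(y1+y2)/2
ex=np.array([np.cos(yaw),np.sin(yaw)]);ey=np.array([-ex[1],ex[0]])
I,M=P((521,147),.03),P((276,150),.03)
O=I-.036*ey
print(y1,y2,"I",I,"M",M,"O",O,"d valve",(M-I)@ex,(M-I)@ey,"base edge y",(P((55,52),.012)-O)@ey,(P((55,52),.012)-O)@ex)
o=robot.get_obs();print(o["tool_pos"],o["ee_rot"],"ex",ex,"shift",O-o["tool_pos"][:2])
```

```text
0.1671426771286317 0.16428681115631852 I [ 0.5617 -0.1454] M [ 0.5072 -0.1557] O [ 0.5676 -0.1809] d valve -0.055412287390208675 -0.0011955912232600246 base edge y 0.05425151772036079 -0.10816470993732105
[ 0.5499 -0.1603  0.2735] [3.1415 0.0001 1.7445] ex [0.9863 0.165 ] shift [ 0.0176 -0.0206]
```

```bash
python3 -m pendant '[[1.8,-2.1,-3,0,0,-0.5,0.5],[0,0,-4,0,0,0,0.5],[0,0,-4,0,0,0,0.5],[0,0,-4,0,0,0,0.5],[0,0,-3.5,0,0,0,0.5],[0,0,-2,0,0,0,0.5],[0,0,-1.5,0,0,0,0.5],[0,0,0,0,0,0,0.5]]'; python3 -m pendant '[[0,0,0,0,0,0,0],[0,0,0,0,0,0,0],[0,0,0,0,0,0,0],[0,0,0,0,0,0,0],[0,0,0,0,0,0,0],[0,0,0,0,0,0,0]]'
```

```text
time: 5.6
tool_pos: [0.5665, -0.1805, 0.0512]
ee_rot: [-3.138, -0.002, 1.735]
wrist_force: [-0.4, 0.7, 1.1]
width: 0.0468
finger_force: 0.0
time: 6.2
tool_pos: [0.5681, -0.1818, 0.0545]
ee_rot: [3.141, 0.001, 1.733]
wrist_force: [-2.0, -0.3, 4.3]
width: 0.0137
finger_force: 30.0
```

Gripped: 13.7 mm opening at 30 N. Pulling out about 55 mm along the valve's -x.

```bash
python3 -m pendant '[[-1,-0.17,0,0,0,0,0],[-1,-0.17,0,0,0,0,0],[-1,-0.17,0,0,0,0,0],[-1,-0.17,0,0,0,0,0],[-1,-0.17,0,0,0,0,0],[-0.5,-0.08,0,0,0,0,0],[0,0,0,0,0,0,0],[0,0,0,0,0,0,0]]'
python3 - <<'E'
from h import *
im=imaging.snapshot("wrist")
cv2.imwrite("pics/w2.png",im[:,:,::-1])
O=np.array([.5676,-.1809]);ex=np.array([.9863,.165]);p=robot.get_obs()["tool_pos"]
print("travel",-(p[:2]-O)@ex, "mark px",proj("wrist",[.5072,-.1557,.03]))
E
```

```text
time: 7.0
tool_pos: [0.5159, -0.1904, 0.0545]
ee_rot: [3.134, 0.001, 1.733]
wrist_force: [9.9, 1.4, -0.2]
width: 0.0137
finger_force: 30.0
travel 0.0525326939192366 mark px [310.75986892 223.82490289]
```

View pics/w2.png

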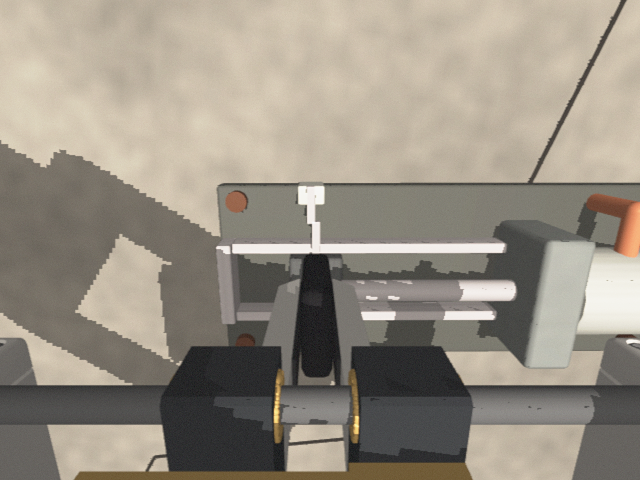

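The blade, centred near u=316, is about 5 px (2.5 mm) short of the pointer tip at u=311. I pull a little further and measure both by mask.

```bash
python3 -m pendant '[[-0.25,-0.04,0,0,0,0,0],[0,0,0,0,0,0,0],[0,0,0,0,0,0,0],[0,0,0,0,0,0,0],[0,0,0,0,0,0,0]]'
python3 - <<'E'
from h import *
im=imaging.snapshot("wrist");g=im.min(2)
for v in range(204,244,3):
    u=np.where(g[v,290:340]>150)[0]+290; print(v,(u.min(),u.max()) if len(u) else None)
cv2.imwrite("pics/w3.png",cv2.resize(im[170:290,240:400,::-1],None,fx=5,fy=5))
s=imaging.snapshot("side")
cv2.imwrite("pics/side2.png",cv2.resize(s[150:400,180:440,::-1],None,fx=2.3,fy=2.3))
E
```

```text
time: 7.55
tool_pos: [0.5137, -0.1908, 0.0545]
ee_rot: [3.133, 0.001, 1.734]
wrist_force: [10.6, 1.1, 0.2]
width: 0.0139
finger_force: 30.0
204 (np.int64(303), np.int64(327))
207 (np.int64(311), np.int64(319))
210 (np.int64(311), np.int64(319))
213 (np.int64(311), np.int64(319))
216 (np.int64(311), np.int64(319))
219 (np.int64(311), np.int64(319))
222 (np.int64(311), np.int64(320))
225 (np.int64(312), np.int64(320))
228 (np.int64(312), np.int64(319))
231 (np.int64(312), np.int64(320))
234 (np.int64(312), np.int64(319))
237 (np.int64(312), np.int64(319))
240 (np.int64(312), np.int64(320))
243 (np.int64(312), np.int64(337))
```

View pics/w3.png

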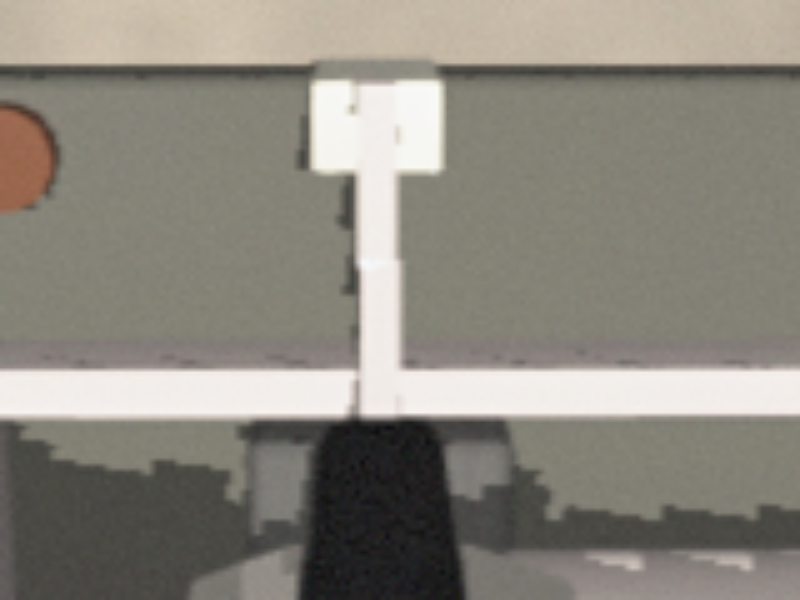

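View pics/side2.png

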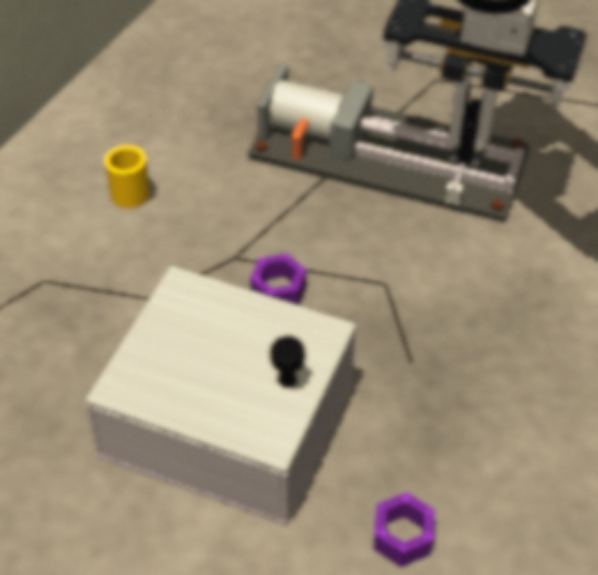

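The index blade (u 312-320) now meets the pointer (u 311-319) to within about 0.5 mm. The lid lies shut and the grip is holding, so I hand the job in.

```bash
python3 -c "
from bench import robot
print(robot.close_job())"
```

```text
the job is handed in; nothing more can be done
None
```

The lid was closed first and lies flat on the rim, the slide is held in the gripper with its index within about 0.5 mm of the pointer, I never touched the shim, sleeve or dust cap, and the job was handed in at about 7.7 s.

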